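# Finish the second course of a small kiln wall in half bond

### The job

Finish the second course of the little terracotta brick wall so that it is staggered by half a brick: lay the one full-length loose brick centred across the joint between the two bricks of the course below, and the loose half brick flat on the end of the wall that is still bare, its outer end flush with the brick below. Both lie flat, along the wall and flush with its faces. The three-quarter brick and the tile are not needed.

Things in the scene. Friction and masses are not known exactly. Their poses are not given: they have to be found in the camera images.
- full_center (a point): Centre of the loose full-length terracotta brick, 148 long x 50 wide x 40 mm high, about 0.5 kg, lying flat on the table. x along its length, y across its width, z up. Near it, not to be used: a three-quarter brick (108 x 50 x 40 mm) and a square tile (90 x 90 x 15 mm); farther off a small pot and a brush.
- half_center (a point): Centre of the loose half brick of terracotta, 68 long x 50 wide x 40 mm high, about 0.25 kg, lying flat on the table. x along its 68 mm length, y across its width, z up. The four loose pieces lie in any arrangement, with finger room beside the long faces.
- joint (a point): Point on the fixed wall over the middle of the 12 mm open joint of its first course (two full bricks end to end), level with their tops, 60 mm above the table. x along the wall, y across, z up. The wall stands on a 20 mm thick grey slab, 350 x 130 mm. A half brick is already fixed on one end. The full brick goes here, its centre 20 mm above this point, 12 mm from the half brick.
- free_end (a point): Point on top of the first course at the bare end of the wall, 120 mm along the wall from the joint point (either end, the one without a half brick), on the wall's centre line, 60 mm above the table. x along the wall, z up. The half brick goes centred here, its centre 20 mm above this point, lying along the wall.
There are look-alikes about, which are no part of the job. Leave any grey or white look-alike of the part that bears full_center alone. What is shaped like the part that bears half_center but white is not meant.

How it is judged:
At the end, for the whole second after the job is handed in: The full brick lies flat on the first course, centred over the joint within 15 mm along the wall and 13 mm across it, and in line with the wall within 10 degrees; the half brick lies flat on the bare end, within the same tolerances of its place there; both released and at rest (x of full_center in the frame of joint between -0.015 and 0.015 m and y of full_center in the frame of joint between -0.013 and 0.013 m and z of full_center in the frame of joint between 0.012 and 0.026 m and angle between the x axis of full_center and the x axis of joint, either way round below 0.175 rad and angle between each of full_center, half_center's own z axis and vertical below 0.1 rad and linear speed of each of full, half below 0.02 m/s and x of half_center in the frame of free_end between -0.015 and 0.015 m and y of half_center in the frame of free_end between -0.013 and 0.013 m and z of half_center in the frame of free_end between 0.012 and 0.026 m and angle between the x axis of half_center and the x axis of free_end, either way round below 0.175 rad); the robot touches nothing.
It also fails if it takes over 56 s, if anything falls off the work surface, if the arm or the gripper's body presses on something with over 40 N, if the wrist force passes 120 N, or if a joint passes its speed limit or range.

### The arm

A 7-joint arm with a two-finger parallel gripper is mounted at the origin on the work surface. World frame = base frame: x ahead of the robot, y to its left, z up, the work surface at z = 0. Lengths are in m, angles in rad, forces in N, time in s.
With the tool pointing down it reaches from about 0.4 to 0.85 m from the base axis. Payload 4.5 kg.
Tool frame: the origin (TCP) lies on the centre line of the jaws, within the pads' length; the fingertips stand r.tip_extent ahead of it and the grasp point (between the pads) is the TCP (r.tip_extent is the distance from the TCP to the fingertips, in m); z points along the fingers, y is the line along which they close (so a half turn about z gives the same grasp; the last joint's range is limited). The gripper opens to 88 mm and grips with 3 to 60 N. Pads are 18 mm wide; open, the fingers measure 123 mm over their backs; the gripper's body (75 mm by 187 mm) begins 45 mm behind the grasp point.
Start: joints at [1.204, 0.689, -0.195, 1.565, 0.157, 0.902, -0.215], TCP at [0.244, -0.575, 0.258] pointing down, gripper open.
Joint ranges: [-3.01, 3.01], [-0.46, 2.08], [-1.47, 1.51], [0.13, 2.56], [-1, 4.14], [0.04, 2.09], [-2.66, 2.66]. Speed limits (rad/s): [2.57, 2.57, 3.14, 3.14, 3.14, 3.14, 3.14].

### API

Orientations are given as a unit quaternion [x, y, z, w].
In Python, from plant import sensors, vision, finish_job, r gives the robot as it stands. The module is installed in compiled form; this text tells all that it offers.
- The arm moves only by the tool step_arm, never from a script. Its argument "steps" is a list of rows, each a list of 2 entries, a list of its own where there are three numbers: the shift along the tool's x, y, z in cm, then the turn, a rotation vector about the tool's x, y, z in degrees. A call has 1 to 12 rows; each row shifts and turns the commanded pose from where the row before left it, along the tool's axes as they then stand; what a row does not reach is not made up. A row lasts 1/8 s, in which the tool goes at most 62.5 mm and 10.7 degrees, less where a joint would pass 70% of its speed; a pose out of reach is approached as far as the arm can. A call with a gripper value outside its range is refused whole. "claw" is the opening, from -1 (shut) to 1 (fully open), set as the call begins (left out, the last holds). The fingers move at their own pace and stop on an object; "grip_force" is the grip in N (left out, the last holds). Time passes only in rows, so rows that do not move let the fingers close. It gives the time, the measured TCP pose, the force, the opening and the grip force at its end, in the units of the state.
- sensors.get_state(): the state, without advancing time (a new reading comes with each control period).
- vision.snapshot(name): name is "side" or "top"; returns a dict with "img" (480x640x3 uint8, red, green, blue), "fx", "fy", "cx", "cy" (pixels), "position" and "rotation" of the camera in the world. Camera axes: x right, y down, z forward; pixel columns grow to the right and rows downward; lengths in m; the calibration is good to about 2 mm. A picture is of the moment at which its call begins. There is no depth.
- finish_job(): hands the job in; it is judged then, once.
The state is a dict: "clock": time; "q": joint angles; "qd": joint speeds; "joint_torque": joint torques, N m; "tool_pos": TCP position; "eef_rot": TCP orientation; "contact_force": force on the tool from outside, world axes, zero at the start; "moment": the same for the moment, N m; "opening": opening from 0.0 (shut) to 1.0 (fully open); "finger_force": force on a finger pad.
Only numpy, scipy, OpenCV 4.12 (cv2) and the standard library are available. Lean on these libraries where they do the work, as an engineer would, in place of code of your own. Each camera call takes 0.05 s, during which the arm holds its last target. There are 200 camera calls.

## Working session

There is one attempt and no reset: what is moved stays moved. The work goes in short steps, Python scripts to look and compute and a tool call to move; the robot and the scene stay as the last step left them, time stands still between calls to the robot, and variables do not carry over. Pictures are saved under pics/ and viewed, at most 10 in all, crops included, and the job is handed in when it is done.

Besides the shell and the picture viewer there is one more tool, called after ">>>" as a command line: name --argument value ..., lists and objects as JSON in quotes. step_arm: Moves the arm, as the interface text tells. Its arguments: {"type":"object","properties":{"steps":{"type":"array"},"claw":{"type":"number"},"grip_force":{"type":"number"}},"required":["steps"]}

```bash
mkdir -p pics; cat > h.py <<'E'
import numpy as np, cv2, json
from plant import sensors, vision, finish_job, r
def snap(n,f):
    s=vision.snapshot(n); cv2.imwrite('pics/'+f,s['img'][:,:,::-1]); return s
def ray(s,u,v,z):
    d=np.array(s['rotation'])@np.array([(u-s['cx'])/s['fx'],(v-s['cy'])/s['fy'],1]); p=np.array(s['position'])
    return p+d*(z-p[2])/d[2]
E
python3 - <<'E'
from h import *
import pickle
for n in('top','side'):
    s=snap(n,n+'0.png'); pickle.dump(s,open(n+'0.pkl','wb')); print({k:v for k,v in s.items() if k!='img'})
print(sensors.get_state(), r.tip_extent)
E
```

```text
{'fx': 503.0999772452083, 'fy': 503.0999772452083, 'cx': 317.3127443864641, 'cy': 238.8578650101997, 'position': array([0.26074821, 0.0998925 , 1.03792896]), 'rotation': array([-0.70120785,  0.70807658, -0.06438059,  0.0528229 ])}
{'fx': 484.2977396537142, 'fy': 484.2977396537142, 'cx': 317.47024988112537, 'cy': 247.280133361057, 'position': array([-0.02245597,  0.61284365,  0.65674773]), 'rotation': array([-0.31973615,  0.84409023, -0.40164488,  0.15479624])}
{'clock': 0.1, 'q': array([ 1.20380478,  0.68990377, -0.19454161,  1.56620727,  0.15733092,
        0.90248769, -0.21509022]), 'qd': array([-0.00083906, -0.00237174, -0.00108346, -0.00217813, -0.00093863,
        0.00058232,  0.00035811]), 'joint_torque': array([-2.73644757e-03, -5.28505182e+01, -1.27128739e+00, -1.53836811e+01,
       -5.25732036e-02,  2.00042305e-03,  4.75400054e-05]), 'tool_pos': array([ 0.24360771, -0.57500834,  0.2569972 ]), 'eef_rot': array([ 9.79975824e-01,  1.99114881e-01, -2.20885589e-04, -7.74498213e-04]), 'contact_force': array([0.58775594, 0.13160521, 0.28405943]), 'moment': array([-0.01430652,  0.00016998,  0.04386443]), 'finger_force': 0.0, 'opening': 0.9996657803902286} 0.019
```

View pics/top0.png

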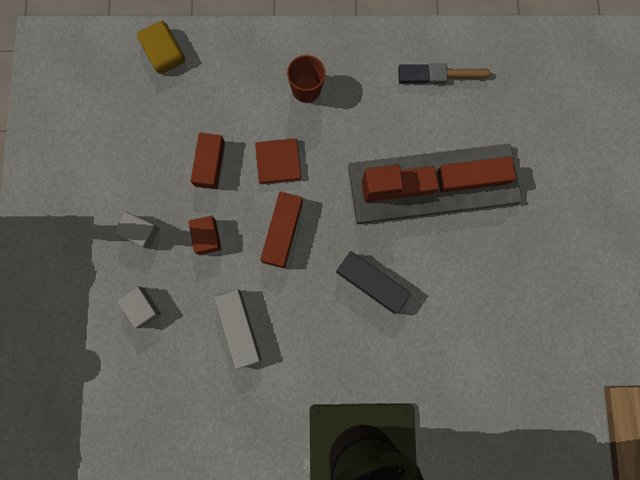

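View pics/side0.png

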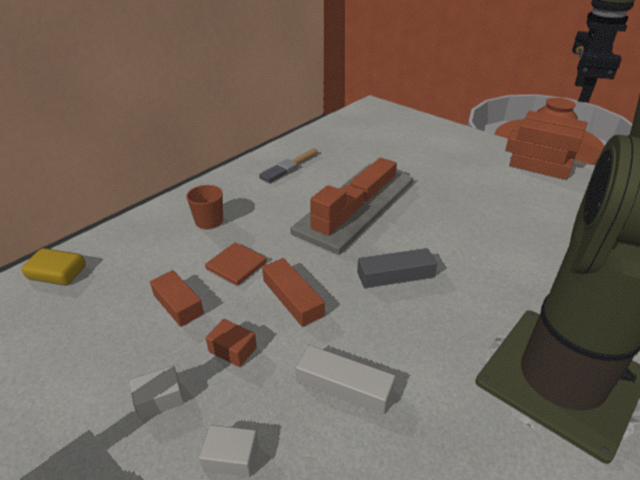

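Top view: the full brick is at about (282,230), the half at (205,235), the three-quarter at (207,160). The wall runs (365..518, 175), and its right end is bare. I'll enlarge this to read the corners.

```bash
cat >> h.py <<'E'
from scipy.spatial.transform import Rotation as R
def ray(s,u,v,z):
    d=R.from_quat(s['rotation']).as_matrix()@np.array([(u-s['cx'])/s['fx'],(v-s['cy'])/s['fy'],1]); p=np.array(s['position'])
    return p+d*(z-p[2])/d[2]
def crop(im,u0,v0,u1,v1,k,f):
    c=cv2.resize(im[v0:v1,u0:u1,::-1],None,fx=k,fy=k,interpolation=cv2.INTER_CUBIC)
    c=np.clip(c*1.6,0,255).astype(np.uint8)
    for u in range(-(-u0//10)*10,u1,10):
        cv2.line(c,((u-u0)*k,0),((u-u0)*k,5 if u%50 else 15),(255,255,255),1)
        if u%20==0: cv2.putText(c,str(u),((u-u0)*k+2,14),0,.35,(255,255,255))
    for v in range(-(-v0//10)*10,v1,10):
        cv2.line(c,(0,(v-v0)*k),(5,(v-v0)*k),(255,255,255),1); cv2.putText(c,str(v),(6,(v-v0)*k+4),0,.35,(255,255,255))
    cv2.imwrite('pics/'+f,c)
E
python3 - <<'E'
from h import *
import pickle
s=pickle.load(open('top0.pkl','rb'))
crop(s['img'],185,185,310,275,6,'c1.png'); crop(s['img'],345,140,530,225,4,'c2.png')
E
```

```text
(no output)
```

View pics/c1.png

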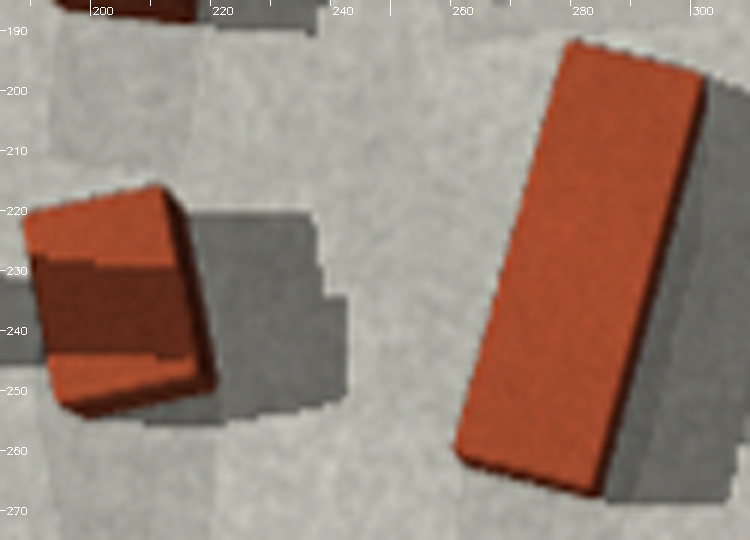

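View pics/c2.png

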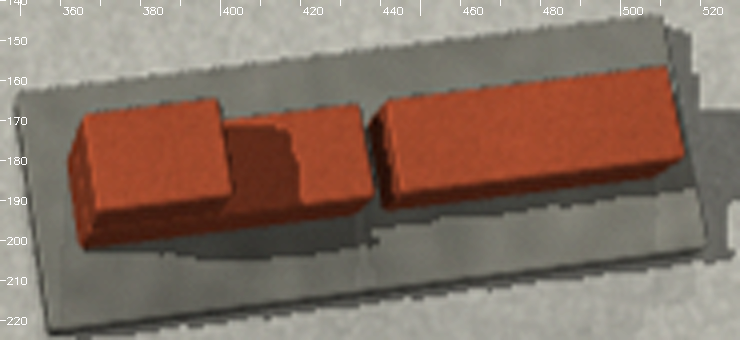

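Full-brick top corners (279.7,191.7), (302.5,197.5), (284.2,267.5), (261.3,260.8). Half top corners (188.7,220.5), (211.7,216), (217.8,247), (195,252.2). Right wall brick's top runs (442.5,165.5)–(515.8,179.3).

```bash
python3 - <<'E'
from h import *
import pickle
s=pickle.load(open('top0.pkl','rb'))
def rect(n,c,z):
    P=np.array([ray(s,u,v,z)[:2] for u,v in c]); L=[np.linalg.norm(P[i]-P[(i+1)%4]).round(4) for i in range(4)]
    a=P[1]-P[0]+P[2]-P[3]; b=P[2]-P[1]+P[3]-P[0]
    l=a if np.linalg.norm(a)>np.linalg.norm(b) else b
    print(n,P.mean(0).round(4),L,'yaw',np.degrees(np.arctan2(l[1],l[0])).round(1)); return P.mean(0),l/np.linalg.norm(l)
rect('full',[(279.7,191.7),(302.5,197.5),(284.2,267.5),(261.3,260.8)],.04)
rect('half',[(188.7,220.5),(211.7,216),(217.8,247),(195,252.2)],.04)
c,l=rect('wr',[(442.5,165.5),(511.8,156.8),(515.8,179.3),(444.3,188)],.06)
h,_=rect('wh',[(366.3,168.8),(399.3,164.8),(402.5,188),(369.3,192.8)],.10)
print('joint',c-l*.08,'free',c+l*.04,l,'joint from half',h+l*.12, h+l*.24)
e=R.from_quat(sensors.get_state()['eef_rot']); print(e.as_matrix().round(3))
E
```

```text
full [0.4486 0.1535] [np.float64(0.0481), np.float64(0.1478), np.float64(0.0477), np.float64(0.1463)] yaw 165.5
half [0.44   0.3114] [np.float64(0.0468), np.float64(0.0649), np.float64(0.0462), np.float64(0.0662)] yaw -167.6
wr [ 0.5583 -0.2456] [np.float64(0.1439), np.float64(0.0477), np.float64(0.1473), np.float64(0.0471)] yaw -83.1
wh [ 0.5349 -0.0473] [np.float64(0.0649), np.float64(0.0467), np.float64(0.065), np.float64(0.0482)] yaw -82.6
joint [ 0.54880563 -0.16614888] free [ 0.56312034 -0.28529203] [ 0.11928926 -0.99285954] joint from half [ 0.54921005 -0.16646347] [ 0.56352476 -0.28560662]
[[ 0.921  0.39  -0.001]
 [ 0.39  -0.921  0.001]
 [-0.    -0.002 -1.   ]]
```

>>> step_arm --steps '[[[5.35, -2.82, 0], [0, 0, 0]], [[5.35, -2.82, 0], [0, 0, 0]], [[5.35, -2.82, 0], [0, 0, 0]], [[5.35, -2.82, 0], [0, 0, 0]], [[5.35, -2.82, 0], [0, 0, 0]], [[5.35, -2.82, 0], [0, 0, 0]], [[5.35, -2.82, 0], [0, 0, 0]], [[5.35, -2.82, 0], [0, 0, 0]], [[1, -6, 0], [0, 0, 0]], [[1, -6, 0], [0, 0, 0]], [[1, -6, 0], [0, 0, 0]], [[0, 0, 0], [0, 0, -10]]]' --claw 1 --grip_force 30

```text
clock: 1.6
tool_pos: [0.506, -0.0162, 0.2577]
eef_rot: [0.957, 0.291, -0.0, -0.002]
contact_force: [-0.4, -1.7, 0.7]
opening: 0.998
finger_force: 0.0
```

>>> step_arm --steps '[[[0, 0, 0], [0, 0, -10]], [[0, 0, 0], [0, 0, -10]], [[0, 0, 0], [0, 0, -10]], [[0, 0, 0], [0, 0, -10]], [[0, 0, 0], [0, 0, -10]], [[0, 0, 0], [0, 0, -10]], [[0, 0, 0], [0, 0, -10]], [[0, 0, 0], [0, 0, -10]], [[0, 0, 0], [0, 0, -10]], [[0, 0, 0], [0, 0, -10]], [[0, 0, 0], [0, 0, -10]], [[0, 0, 0], [0, 0, -10]]]'

```text
clock: 3.1
tool_pos: [0.5071, -0.0235, 0.2574]
eef_rot: [0.231, 0.973, -0.0, -0.0]
contact_force: [0.9, -0.8, 0.4]
opening: 1.002
finger_force: 0.0
```

```bash
cat >> h.py <<'E'
def go(x,y,z,yaw):
    s=sensors.get_state(); m=R.from_quat(s['eef_rot']); M=m.as_matrix(); t=np.radians(yaw)
    c,n=np.cos(t),np.sin(t); G=np.array([[c,n,0],[n,-c,0],[0,0,-1]])
    p=np.array([x,y,z])-s['tool_pos']
    print('t',round(s['clock'],2),'pos',s['tool_pos'].round(4),'yaw',np.degrees(np.arctan2(M[1,0],M[0,0])).round(2),'q',np.round(s['q'],2),'F',s['contact_force'].round(1),'op',round(s['opening'],3))
    print(' turn deg',np.degrees((m.inv()*R.from_matrix(G)).as_rotvec()).round(1),' shift cm (tool now)',(M.T@p*100).round(2),' (tool after turn)',(G.T@p*100).round(2))
E
python3 -c "
from h import *
go(.4486,.1535,.2,165.5)"
```

```text
t 3.1 pos [ 0.5071 -0.0235  0.2574] yaw 153.29 q [ 0.44  0.64 -0.8   1.9   0.59  0.86  0.44] F [ 0.9 -0.8  0.4] op 1.002
 turn deg [ -0.   -0.  -12.2]  shift cm (tool now) [13.18 13.19  5.74]  (tool after turn) [10.09 15.68  5.74]
```

>>> step_arm --steps '[[[0, 0, 0], [0, 0, -6.1]], [[0, 0, 0], [0, 0, -6.1]], [[2.5, 3.9, 0], [0, 0, 0]], [[2.5, 3.9, 2.5], [0, 0, 0]], [[2.5, 3.9, 3], [0, 0, 0]], [[2.6, 4, 3], [0, 0, 0]], [[0, 0, 2.2], [0, 0, 0]], [[0, 0, 0], [0, 0, 0]], [[0, 0, 0], [0, 0, 0]]]'

```text
clock: 4.22
tool_pos: [0.4503, 0.1537, 0.1511]
eef_rot: [0.13, 0.992, -0.0, 0.0]
contact_force: [0.2, -0.5, 0.3]
opening: 1.001
finger_force: 0.0
```

```bash
python3 -c "
from h import *
go(.4486,.1535,.024,165.5)
a=snap('side','s1.png');a2=a['img']
crop(a2,220,180,380,340,3,'s1c.png')"
```

```text
t 4.22 pos [0.4503 0.1537 0.1511] yaw 165.09 q [-0.03  0.76 -0.66  2.09  0.86  0.59  0.01] F [ 0.2 -0.5  0.3] op 1.001
 turn deg [-0.   0.  -0.4]  shift cm (tool now) [ 0.17 -0.07 12.71]  (tool after turn) [ 0.16 -0.07 12.71]
```

View pics/s1c.png

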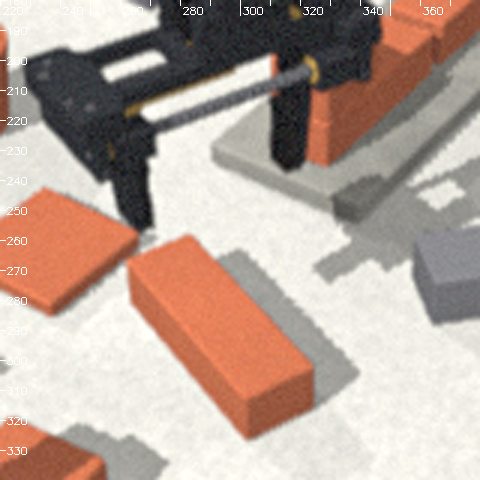

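The gripper is centred over the full brick and the fingers have clear room on both sides, so I'm going down.

>>> step_arm --steps '[[[0.15, 0, 4], [0, 0, -0.4]], [[0, 0, 4], [0, 0, 0]], [[0, 0, 3], [0, 0, 0]], [[0, 0, 1.7], [0, 0, 0]], [[0, 0, 0], [0, 0, 0]], [[0, 0, 0], [0, 0, 0]]]'

```text
clock: 5.03
tool_pos: [0.4493, 0.1547, 0.0247]
eef_rot: [0.126, 0.992, 0.001, 0.001]
contact_force: [-0.1, 0.2, 0.3]
opening: 1.001
finger_force: 0.0
```

>>> step_arm --steps '[[[0, 0, 0], [0, 0, 0]], [[0, 0, 0], [0, 0, 0]], [[0, 0, 0], [0, 0, 0]], [[0, 0, 0], [0, 0, 0]], [[0, 0, 0], [0, 0, 0]], [[0, 0, 0], [0, 0, 0]], [[0, 0, 0], [0, 0, 0]], [[0, 0, 0], [0, 0, 0]]]' --claw -1 --grip_force 35

```text
clock: 6.02
tool_pos: [0.4486, 0.1555, 0.0238]
eef_rot: [0.125, 0.992, 0.001, 0.0]
contact_force: [1.6, 3.5, 2.1]
opening: 0.565
finger_force: 35.0
```

>>> step_arm --steps '[[[0, 0, -2], [0, 0, 0]], [[0, 0, -3], [0, 0, 0]], [[0, 0, -4], [0, 0, 0]], [[0, 0, -4], [0, 0, 0]], [[0, 0, -3], [0, 0, 0]], [[0, 0, 0], [0, 0, 0]], [[0, 0, 0], [0, 0, 0]]]'

```text
clock: 6.9
tool_pos: [0.4475, 0.1531, 0.1821]
eef_rot: [0.126, 0.992, -0.002, -0.001]
contact_force: [0.1, -0.9, -6.1]
opening: 0.561
finger_force: 35.0
```

```bash
python3 -c "
from h import *
go(.5488,-.1663,.184,97.1)"
```

```text
t 6.9 pos [0.4475 0.1531 0.1821] yaw 165.52 q [ 0.    0.7  -0.7   2.07  0.77  0.65  0.09] F [ 0.1 -0.9 -6.1] op 0.561
 turn deg [-0.2  0.  68.4]  shift cm (tool now) [-17.8  -28.39  -0.12]  (tool after turn) [-32.94   6.11  -0.19]
```

>>> step_arm --steps '[[[0, 0, 0], [0, 0, 9]], [[0, 0, 0], [0, 0, 10]], [[0, 0, 0], [0, 0, 10]], [[0, 0, 0], [0, 0, 10]], [[0, 0, 0], [0, 0, 10]], [[0, 0, 0], [0, 0, 10]], [[0, 0, 0], [0, 0, 9.4]], [[0, 0, 0], [0, 0, 0]]]'

```text
clock: 7.9
tool_pos: [0.4474, 0.1541, 0.1823]
eef_rot: [0.661, 0.751, -0.002, -0.0]
contact_force: [0.1, -0.5, -5.9]
opening: 0.564
finger_force: 35.0
```

>>> step_arm --steps '[[[-3, 0.6, 0], [0, 0, 0]], [[-4, 0.7, 0], [0, 0, 0]], [[-5, 0.9, 0], [0, 0, 0]], [[-5, 0.9, 0], [0, 0, 0]], [[-5, 0.9, 0], [0, 0, 0]], [[-5, 0.9, 0], [0, 0, 0]], [[-4, 0.8, 0], [0, 0, 0]], [[-1.9, 0.4, 0], [0, 0, 0]], [[0, 0, 0], [0, 0, 0]], [[0, 0, 0], [0, 0, 0]], [[0, 0, 0], [0, 0, 0]]]'

```text
clock: 9.28
tool_pos: [0.5497, -0.1619, 0.1837]
eef_rot: [0.66, 0.751, 0.0, -0.001]
contact_force: [-0.2, -0.2, -5.6]
opening: 0.567
finger_force: 35.0
```

```bash
python3 -c "
from h import *
go(.5488,-.1663,.088,97.1)"
```

```text
t 9.28 pos [ 0.5497 -0.1619  0.1837] yaw 97.38 q [ 0.48  0.75 -0.48  1.79  0.49  0.72 -0.13] F [-0.2 -0.2 -5.6] op 0.567
 turn deg [-0.  -0.1  0.3]  shift cm (tool now) [-0.43 -0.15  9.57]  (tool after turn) [-0.43 -0.15  9.57]
```

>>> step_arm --steps '[[[-0.4, -0.1, 1], [0, 0, 0.3]], [[0, 0, 2.5], [0, 0, 0]], [[0, 0, 2.5], [0, 0, 0]], [[0, 0, 2], [0, 0, 0]], [[0, 0, 1], [0, 0, 0]], [[0, 0, 0], [0, 0, 0]], [[0, 0, 0], [0, 0, 0]]]'

```text
clock: 10.15
tool_pos: [0.5501, -0.1682, 0.0944]
eef_rot: [0.663, 0.748, 0.0, 0.001]
contact_force: [-0.0, 0.3, -4.4]
opening: 0.563
finger_force: 35.0
```

```bash
python3 -c "
from h import *
go(.5488,-.1663,.084,97.1)
a=snap('side','s2.png')
crop(a['img'],260,110,440,260,4,'s2c.png')"
```

```text
t 10.15 pos [ 0.5501 -0.1682  0.0944] yaw 96.87 q [ 0.44  0.88 -0.38  1.83  0.59  0.54 -0.22] F [-0.   0.3 -4.4] op 0.563
 turn deg [ 0.1  0.  -0.2]  shift cm (tool now) [ 0.21 -0.11  1.04]  (tool after turn) [ 0.21 -0.11  1.04]
```

View pics/s2c.png

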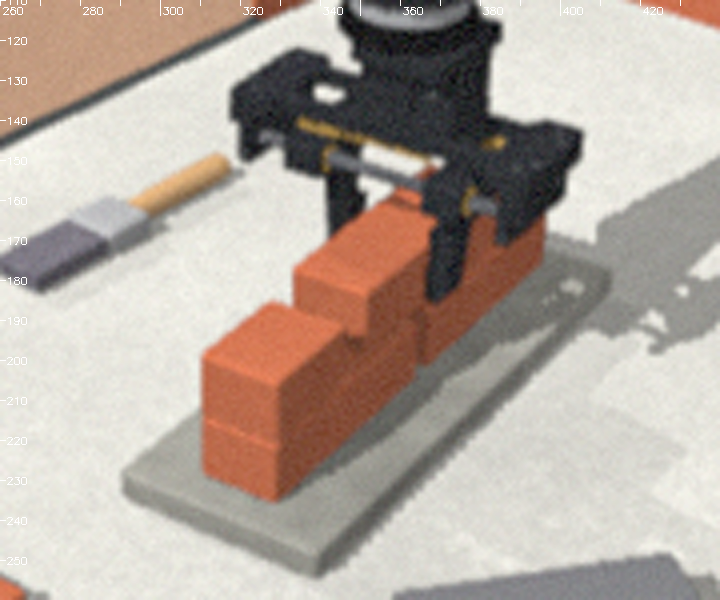

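The full brick hovers about 10 mm above the joint, in line with the wall, with its near end corner at (350,193). I'm lowering it and letting go.

>>> step_arm --steps '[[[0.2, -0.1, 0.4], [0, 0, 0]], [[0, 0, 0.3], [0, 0, 0]], [[0, 0, 0.2], [0, 0, 0]], [[0, 0, 0.15], [0, 0, 0]], [[0, 0, 0], [0, 0, 0]], [[0, 0, 0], [0, 0, 0]]]'

```text
clock: 10.95
tool_pos: [0.5482, -0.1664, 0.0839]
eef_rot: [0.663, 0.748, -0.0, 0.0]
contact_force: [-3.5, 1.0, 5.7]
opening: 0.563
finger_force: 35.0
```

```bash
python3 -c "
from h import *
go(.5488,-.1663,.084,97.1)"
```

```text
t 10.95 pos [ 0.5482 -0.1664  0.0839] yaw 96.87 q [ 0.43  0.9  -0.37  1.84  0.6   0.52 -0.23] F [-3.5  1.   5.7] op 0.563
 turn deg [ 0.   0.  -0.2]  shift cm (tool now) [ 0.    0.06 -0.01]  (tool after turn) [ 0.    0.06 -0.01]
```

>>> step_arm --steps '[[[0, 0, 0], [0, 0, 0]], [[0, 0, 0], [0, 0, 0]], [[0, 0, 0], [0, 0, 0]], [[0, 0, 0], [0, 0, 0]], [[0, 0, 0], [0, 0, 0]], [[0, 0, 0], [0, 0, 0]], [[0, 0, -3], [0, 0, 0]], [[0, 0, -4], [0, 0, 0]], [[0, 0, -4], [0, 0, 0]], [[0, 0, -2], [0, 0, 0]], [[0, 0, 0], [0, 0, 0]]]' --claw 1

```text
clock: 12.32
tool_pos: [0.5492, -0.1665, 0.2146]
eef_rot: [0.664, 0.748, 0.001, 0.002]
contact_force: [-0.2, 0.7, -0.5]
opening: 0.996
finger_force: 0.0
```

```bash
python3 -c "
from h import *
go(.44,.3114,.17,192.4)"
```

```text
t 12.32 pos [ 0.5492 -0.1665  0.2146] yaw 96.85 q [ 0.51  0.71 -0.51  1.76  0.47  0.79 -0.11] F [-0.2  0.7 -0.5] op 0.996
 turn deg [  0.1   0.2 -95.5]  shift cm (tool now) [48.76 -5.15  4.39]  (tool after turn) [ 0.4  49.02  4.46]
```

>>> step_arm --steps '[[[3.5, -0.4, 0], [0, 0, 0]], [[5, -0.5, 0], [0, 0, 0]], [[5, -0.5, 0], [0, 0, 0]], [[5, -0.5, 0], [0, 0, 0]], [[5, -0.5, 0], [0, 0, 0]], [[5, -0.5, 0], [0, 0, 0]], [[5, -0.5, 0], [0, 0, 0]], [[5, -0.5, 0], [0, 0, 0]], [[5, -0.6, 0], [0, 0, 0]], [[5, -0.6, 0], [0, 0, 0]], [[0, 0, 0], [0, 0, -7.5]], [[0, 0, 0], [0, 0, -10]]]'

```text
clock: 13.82
tool_pos: [0.4385, 0.3095, 0.2117]
eef_rot: [0.539, 0.842, -0.001, -0.0]
contact_force: [0.3, 0.3, -0.1]
opening: 1.0
finger_force: 0.0
```

>>> step_arm --steps '[[[0, 0, 0], [0, 0, -10]], [[0, 0, 0], [0, 0, -10]], [[0, 0, 0], [0, 0, -10]], [[0, 0, 0], [0, 0, -10]], [[0, 0, 0], [0, 0, -10]], [[0, 0, 0], [0, 0, -10]], [[0, 0, 0], [0, 0, -10]], [[0, 0, 0], [0, 0, -8]], [[0, 0, 2], [0, 0, 0]], [[0, 0, 2.4], [0, 0, 0]], [[0, 0, 0], [0, 0, 0]], [[0, 0, 0], [0, 0, 0]]]'

```text
clock: 15.32
tool_pos: [0.4394, 0.3092, 0.1689]
eef_rot: [-0.107, 0.994, -0.0, -0.0]
contact_force: [0.5, 0.6, -0.4]
opening: 1.002
finger_force: 0.0
```

```bash
python3 -c "
from h import *
go(.44,.3114,.10,192.4)"
```

```text
t 15.32 pos [0.4394 0.3092 0.1689] yaw -167.67 q [-0.22  0.83 -0.83  1.89  0.85  0.81  0.27] F [ 0.5  0.6 -0.4] op 1.002
 turn deg [-0.  -0.  -0.1]  shift cm (tool now) [-0.11  0.2   6.89]  (tool after turn) [-0.11  0.2   6.89]
```

>>> step_arm --steps '[[[-0.1, 0.2, 2], [0, 0, 0]], [[0, 0, 2], [0, 0, 0]], [[0, 0, 2], [0, 0, 0]], [[0, 0, 0], [0, 0, 0]]]'

```text
clock: 15.82
tool_pos: [0.4395, 0.3105, 0.1076]
eef_rot: [-0.108, 0.994, -0.001, -0.001]
contact_force: [0.3, -0.4, 0.3]
opening: 1.0
finger_force: 0.0
```

```bash
python3 -c "
from h import *
go(.44,.3114,.024,192.4)
a=snap('side','s3.png')
crop(a['img'],140,110,440,380,2,'s3c.png')"
```

```text
t 15.82 pos [0.4395 0.3105 0.1076] yaw -167.63 q [-0.27  0.91 -0.75  1.93  0.97  0.71  0.17] F [ 0.3 -0.4  0.3] op 1.0
 turn deg [-0.1 -0.1 -0. ]  shift cm (tool now) [-0.08  0.09  8.36]  (tool after turn) [-0.06  0.08  8.36]
```

View pics/s3c.png

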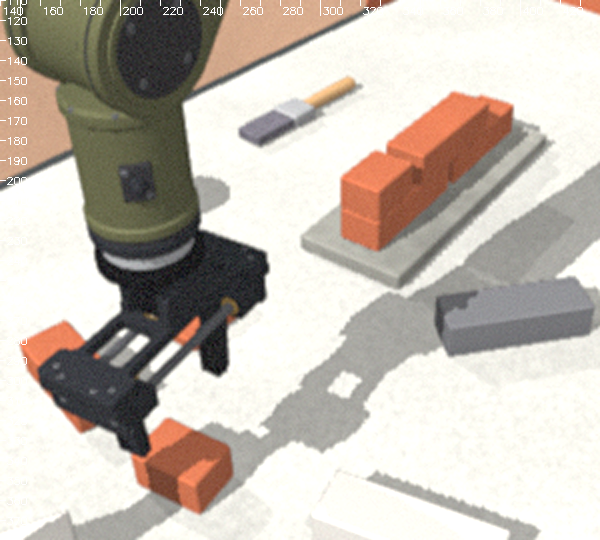

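The full brick lies flat on the wall, aligned and with a gap to the fixed half. The gripper is above the loose half, clear of its neighbours.

>>> step_arm --steps '[[[-0.05, 0.05, 2.5], [0, 0, 0]], [[0, 0, 2.5], [0, 0, 0]], [[0, 0, 2], [0, 0, 0]], [[0, 0, 1.3], [0, 0, 0]], [[0, 0, 0], [0, 0, 0]], [[0, 0, 0], [0, 0, 0]]]'

```text
clock: 16.62
tool_pos: [0.4409, 0.3123, 0.0269]
eef_rot: [-0.108, 0.994, 0.0, 0.0]
contact_force: [-0.4, 0.3, 0.7]
opening: 1.0
finger_force: 0.0
```

>>> step_arm --steps '[[[0, 0, 0], [0, 0, 0]], [[0, 0, 0], [0, 0, 0]], [[0, 0, 0], [0, 0, 0]], [[0, 0, 0], [0, 0, 0]], [[0, 0, 0], [0, 0, 0]], [[0, 0, 0], [0, 0, 0]], [[0, 0, 0], [0, 0, 0]], [[0, 0, 0], [0, 0, 0]]]' --claw -1 --grip_force 30

```text
clock: 17.62
tool_pos: [0.4405, 0.3121, 0.0263]
eef_rot: [-0.108, 0.994, 0.0, 0.0]
contact_force: [-0.2, 0.7, 1.9]
opening: 0.564
finger_force: 30.0
```

>>> step_arm --steps '[[[0, 0, -2], [0, 0, 0]], [[0, 0, -4], [0, 0, 0]], [[0, 0, -5], [0, 0, 0]], [[0, 0, -5], [0, 0, 0]], [[0, 0, -2], [0, 0, 0]], [[0, 0, 0], [0, 0, 9]], [[0, 0, 0], [0, 0, 10]], [[0, 0, 0], [0, 0, 10]], [[0, 0, 0], [0, 0, 10]], [[0, 0, 0], [0, 0, 10]], [[0, 0, 0], [0, 0, 10]], [[0, 0, 0], [0, 0, 10]]]'

```text
clock: 19.12
tool_pos: [0.4401, 0.3106, 0.2047]
eef_rot: [0.477, 0.879, -0.002, -0.0]
contact_force: [0.1, 0.5, -1.9]
opening: 0.564
finger_force: 30.0
```

>>> step_arm --steps '[[[0, 0, 0], [0, 0, 10]], [[0, 0, 0], [0, 0, 10]], [[0, 0, 0], [0, 0, 6]], [[0, 0, 0], [0, 0, 0]]]'

```text
clock: 19.62
tool_pos: [0.4401, 0.311, 0.205]
eef_rot: [0.66, 0.751, -0.001, 0.0]
contact_force: [0.3, 1.2, -1.5]
opening: 0.565
finger_force: 30.0
```

```bash
python3 -c "
from h import *
go(.5633,-.2854,.204,97.1)"
```

```text
t 19.62 pos [0.4401 0.311  0.205 ] yaw 97.43 q [-0.45  0.67 -0.42  1.87  0.41  0.68 -0.98] F [ 0.3  1.2 -1.5] op 0.565
 turn deg [-0.1  0.1  0.3]  shift cm (tool now) [-60.73   4.5    0.24]  (tool after turn) [-60.7    4.85   0.1 ]
```

>>> step_arm --steps '[[[-3, 0.2, 0], [0, 0, 0.3]], [[-5, 0.4, 0], [0, 0, 0]], [[-5.5, 0.4, 0], [0, 0, 0]], [[-5.5, 0.4, 0], [0, 0, 0]], [[-5.5, 0.4, 0], [0, 0, 0]], [[-5.5, 0.5, 0], [0, 0, 0]], [[-5.5, 0.5, 0], [0, 0, 0]], [[-5.5, 0.5, 0], [0, 0, 0]], [[-5.5, 0.4, 0], [0, 0, 0]], [[-5.5, 0.4, 0], [0, 0, 0]], [[-5.5, 0.4, 0], [0, 0, 0]], [[-3, 0.2, 0], [0, 0, 0]]]'

```text
clock: 21.12
tool_pos: [0.5605, -0.2874, 0.2048]
eef_rot: [0.663, 0.748, -0.001, -0.0]
contact_force: [0.9, 0.9, -1.9]
opening: 0.564
finger_force: 30.0
```

>>> step_arm --steps '[[[0, 0, 0], [0, 0, 0]], [[0, 0, 0], [0, 0, 0]], [[0, 0, 2], [0, 0, 0]], [[0, 0, 2], [0, 0, 0]], [[0, 0, 2], [0, 0, 0]], [[0, 0, 0], [0, 0, 0]], [[0, 0, 0], [0, 0, 0]]]'

```text
clock: 22.0
tool_pos: [0.5623, -0.2824, 0.1467]
eef_rot: [0.662, 0.75, 0.0, 0.0]
contact_force: [-0.3, 0.3, -1.2]
opening: 0.563
finger_force: 30.0
```

```bash
python3 -c "
from h import *
go(.5633,-.2854,.086,97.1)"
```

```text
t 22.0 pos [ 0.5623 -0.2824  0.1467] yaw 97.11 q [ 0.65  0.87 -0.48  1.64  0.54  0.77  0.05] F [-0.3  0.3 -1.2] op 0.563
 turn deg [0. 0. 0.]  shift cm (tool now) [-0.31  0.05  6.07]  (tool after turn) [-0.31  0.06  6.07]
```

>>> step_arm --steps '[[[-0.3, 0.05, 0], [0, 0, 0]], [[0, 0, 1.5], [0, 0, 0]], [[0, 0, 1.5], [0, 0, 0]], [[0, 0, 1.3], [0, 0, 0]], [[0, 0, 0.7], [0, 0, 0]], [[0, 0, 0], [0, 0, 0]], [[0, 0, 0], [0, 0, 0]]]'

```text
clock: 22.88
tool_pos: [0.5631, -0.2857, 0.0966]
eef_rot: [0.662, 0.749, 0.0, 0.0]
contact_force: [-0.3, -0.2, -0.9]
opening: 0.562
finger_force: 30.0
```

```bash
python3 -c "
from h import *
go(.5633,-.2854,.086,97.1)"
```

```text
t 22.88 pos [ 0.5631 -0.2857  0.0966] yaw 97.07 q [ 0.64  0.94 -0.44  1.65  0.58  0.69  0.02] F [-0.3 -0.2 -0.9] op 0.562
 turn deg [ 0.  0. -0.]  shift cm (tool now) [0.03 0.02 1.06]  (tool after turn) [0.03 0.02 1.06]
```

>>> step_arm --steps '[[[0, 0, 0.4], [0, 0, 0]], [[0, 0, 0.3], [0, 0, 0]], [[0, 0, 0.2], [0, 0, 0]], [[0, 0, 0.15], [0, 0, 0]], [[0, 0, 0], [0, 0, 0]], [[0, 0, 0], [0, 0, 0]]]'

```text
clock: 23.62
tool_pos: [0.5626, -0.2857, 0.0863]
eef_rot: [0.662, 0.749, -0.0, 0.0]
contact_force: [-2.2, 0.8, 5.7]
opening: 0.565
finger_force: 30.0
```

Contact is felt at the expected height, so I'm letting go, going up and moving aside.

>>> step_arm --steps '[[[0, 0, 0], [0, 0, 0]], [[0, 0, 0], [0, 0, 0]], [[0, 0, 0], [0, 0, 0]], [[0, 0, 0], [0, 0, 0]], [[0, 0, 0], [0, 0, 0]], [[0, 0, 0], [0, 0, 0]], [[0, 0, -3], [0, 0, 0]], [[0, 0, -4], [0, 0, 0]], [[0, 0, -4], [0, 0, 0]], [[0, 0, -4], [0, 0, 0]], [[0, 0, -3], [0, 0, 0]], [[0, 0, 0], [0, 0, 0]]]' --claw 1

```text
clock: 25.12
tool_pos: [0.5641, -0.2859, 0.2683]
eef_rot: [0.662, 0.749, 0.001, 0.003]
contact_force: [0.7, -0.9, -0.6]
opening: 0.999
finger_force: 0.0
```

>>> step_arm --steps '[[[-4, 0, 0], [0, 0, 0]], [[-5, -2, 0], [0, 0, 0]], [[-5, -3, 0], [0, 0, 0]], [[-5, -3, 0], [0, 0, 0]], [[-5, -3, 0], [0, 0, 0]], [[-5, -3, 0], [0, 0, 0]], [[0, 0, 0], [0, 0, 0]], [[0, 0, 0], [0, 0, 0]]]'

```text
clock: 26.12
tool_pos: [0.4595, -0.5895, 0.2641]
eef_rot: [0.662, 0.75, 0.001, -0.001]
contact_force: [0.4, 1.0, 0.4]
opening: 0.999
finger_force: 0.0
```

```bash
python3 -c "
from h import *
go(.5633,-.2854,.086,97.1)
a=snap('top','t4.png')
import pickle;pickle.dump(a,open('t4.pkl','wb'))
crop(a['img'],345,140,530,225,4,'t4c.png')"
```

```text
t 26.12 pos [ 0.4595 -0.5895  0.2641] yaw 97.1 q [ 1.07  0.91 -0.56  1.1   0.46  1.25  0.67] F [0.4 1.  0.4] op 0.999
 turn deg [-0.  -0.2  0. ]  shift cm (tool now) [28.84 14.07 17.88]  (tool after turn) [28.89 14.06 17.81]
```

View pics/t4c.png

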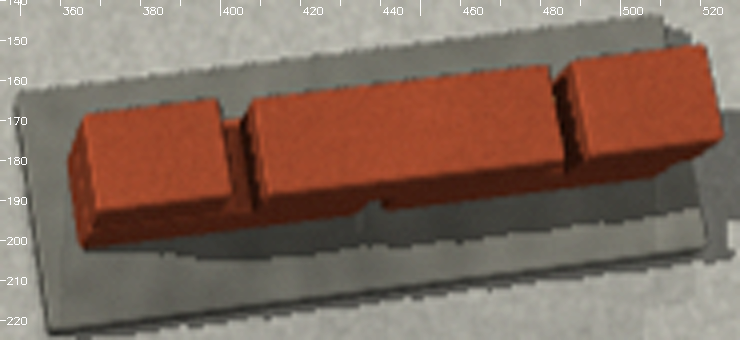

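The picture shows all three second-course pieces in line, with even joints at columns ~402–407 and ~484–489. The arm is clear of the wall.

```bash
python3 -c "
from h import *
print(finish_job())"
```

```text
the job is handed in; nothing more can be done
None
```

I laid the full brick centred across the joint and the half brick on the bare end, both released with the arm clear, and handed the job in at about 26 s; the final top view showed them in line with even joints, but I got no verdict back.

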